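Hang the big cooling fan on the test frame

TASK

The two-post frame is set too wide for the big fan: slide its loose post inward all the way until it meets the stop. Then hang the big fan on the frame, its two upper corner holes threaded over the two pegs, pushed back close to the posts, and let it hang there freely. Leave the smaller fan standing where it is.

Things in the scene. Friction and masses are not known exactly. Their poses are not given: they have to be found in the camera images.
- frame: the fan frame, fixed to the table: a 240 mm aluminium rail along its own y axis with two aluminium posts 14 x 14 mm, 172 mm high, at x = 0 in its axes. Origin at table height midway between the posts when the sliding one is on its stop: fixed post at y = -50 mm, sliding post at y = +50 mm plus the joint value. Base parts are under 35 mm high, within 30 mm of the rail's centre line; nothing joins the posts above.
- fixed_peg (a point): midpoint of the fixed post's peg, axes as the frame's (x = -29.5, y = -50, z = 150 mm in the frame). Each post carries one level steel peg, 5 mm diameter with a rounded tip, pointing along the frame's -x at 150 mm height, from the post's face (x = -7 mm) to x = -52 mm; the sliding post's peg moves with it.
- post (a joint): position of the sliding post on the rail, in m: 0 = inward against the stop collar (pegs 100 mm apart, the big fan's hole spacing), grows outward (+y of the frame) up to 0.055. Slides with about 2 N of friction and stays where it is left.
- post_top (a point): centre of the top face of the sliding post (14 x 14 mm, 172 mm above the table); it can be gripped there or pushed
- fan_center (a point): centre of the big black cooling fan, 120 mm wide (its y) x 120 mm high (z) x 25 mm thick (x), standing on its lower edge; about 0.19 kg. Each corner has an 11 mm hole right through the thickness, 50 mm either side of and 50 mm above or below the centre. Front and back are alike; the wire guards are flush, so its upper edge can be gripped across the 25 mm thickness.
- small_fan_center (a point): centre of a smaller fan of the same look, 92 mm wide and high, 25 mm thick, standing on its lower edge; not to be moved

How it is judged:
By the outcome, as a careful person would: the job done as asked, in the order asked, and still so for the second after the job is handed in, with the robot touching nothing.
It also fails if it takes over 64 s, if anything falls off the work surface, if the arm or the gripper's body presses on something with over 40 N, if the wrist force passes 120 N, or if a joint passes its speed limit or range.

ROBOT

A 7-joint arm with a two-finger parallel gripper is mounted at the origin on the work surface. World frame = base frame: x ahead of the robot, y to its left, z up, the work surface at z = 0. Lengths are in m, angles in rad, forces in N, time in s.
With the tool pointing down it reaches from about 0.4 to 0.9 m from the base axis. Payload 5.6 kg.
Tool frame: the origin (TCP) lies midway between the tips of the shut fingers; the grasp point (between the pads) lies 19 mm behind it; z points along the fingers, y is the line along which they close (so a half turn about z gives the same grasp; the last joint's range is limited). The gripper opens to 92 mm and grips with 3 to 60 N. Pads are 20 mm wide; open, the fingers measure 128 mm over their backs; the gripper's body (75 mm by 189 mm) begins 69 mm behind the grasp point.
Start: joints at [-1.347, 0.468, -0.012, 1.603, 0.006, 1.071, -0.056], TCP at [0.171, 0.627, 0.215] pointing down, gripper open.
Joint ranges: [-2.53, 2.53], [-0.31, 2.02], [-1.57, 1.55], [0.28, 2.44], [-1.29, 4.43], [0.15, 1.84], [-2.92, 2.92]. Speed limits (rad/s): [2.57, 2.57, 3.14, 3.14, 3.14, 3.14, 3.14].

INTERFACE

Orientations are given as a 3x3 rotation matrix whose columns are the frame's x, y, z axes.
In Python, from station import env, effector, solver, viewer, workorder, search_frame, tip_of gives the robot as it stands. Calls block until the motion is done:
- env.reach(position, orientation): joint-space move of the TCP to a pose.
- env.movel(position, frame=None, rate=0.15): straight line of the TCP; frame=None keeps the orientation; rate is the mean speed in m/s.
- env.goto_joints(angles): joint-space move.
- effector.release() and effector.grasp(squeeze=None): open the fingers fully, or close them until they stop; squeeze is the grip in N (None keeps the last).
- env.pause(seconds).
- solver.inverse_kinematics(position, orientation): joint angles nearest the present ones, or None.
- env.sense(): the state.
- viewer.read_camera(name): name is "side" or "top"; returns (picture, depth): 420x560x3 uint8, red, green, blue; 420x560 float32, m along the optical axis (not along the pixel's ray), 0 where there is no reading.
- viewer.camera_info(name): a dict with "intrinsics" (3x3 intrinsics, pixels), "eye" and "rotation" of the camera in the world. Camera axes: x right, y up, looking along -z (the intrinsics and any distortion apply to the point x, -y, -z); pixel columns grow to the right and rows downward; lengths in m; the calibration is good to about 2 mm. A picture is of the moment at which its call begins. camera_info takes no time and is no camera call.
A pose or a line that the arm cannot do raises env.PlanningError and nothing moves.
- workorder.finish_job(): hands the job in; it is judged then, once.
Trained networks look in the newest picture that a camera, given by its name, has taken for a name from the list of things; names that differ only in an ending like _2 or _b are one class to them, and where a whole thing is asked for, a point or a joint stands for the part that bears it (a point fixed in the world has none). Each returns a list of dicts, best first, with "score" (0 to 1); they miss things now and then, are a little off and sometimes report something else, mostly with a low value. They report only what shows in the picture. A call takes as long as a camera call.
- search_frame(camera, name): "at" ([x, y, z] in m, in world coordinates, good to about 4 mm: the middle of the surface that is visible of it).
- tip_of(camera, name): "at" ([x, y, z] in m, in world coordinates, good to about 4 mm: a listed point, or the origin of a listed thing).
The state is a dict: "t": time; "joint_positions": joint angles; "joint_velocities": joint speeds; "tau": joint torques, N m; "ee_pos": TCP position; "tcp_rot": TCP orientation; "wrist_force": force on the tool from outside, world axes, zero at the start; "moment": the same for the moment, N m; "gripper_width": finger opening in m; "grasp_force": force on a finger pad.
Only numpy, scipy, OpenCV 4.12 (cv2) and the standard library are available. Lean on these libraries where they do the work, as an engineer would, in place of code of your own. Each camera call takes 0.05 s, during which the arm holds its last target. There are 200 camera calls.

## Working session

There is one attempt and no reset: what is moved stays moved. The work goes in short steps, each a Python script; the robot and the scene stay as the last script left them, time stands still between calls to the robot, and variables do not carry over. Pictures are saved under pics/ and viewed, at most 10 in all, crops included, and the job is handed in when it is done.

```bash
mkdir -p pics; cat > h.py <<'E'
import numpy as np, cv2
from station import env, effector, solver, viewer, workorder, search_frame, tip_of
def shot(cam,fn=None):
    p,d=viewer.read_camera(cam)
    if fn: cv2.imwrite('pics/'+fn,p[:,:,::-1])
    return p,d
def cloud(cam,d):
    i=viewer.camera_info(cam);K=np.array(i['intrinsics']);R=np.array(i['rotation']);e=np.array(i['eye'])
    v,u=np.indices(d.shape)
    c=np.stack([(u-K[0,2])/K[0,0]*d,-(v-K[1,2])/K[1,1]*d,-d],-1)
    return c@R.T+e
E
python3 - <<'E'
from h import *
for c in ('side','top'):
    p,d=shot(c,c+'0.png'); np.save(c+'d.npy',d); np.save(c+'p.npy',p)
    i=viewer.camera_info(c); print(c,{k:np.round(v,3).tolist() if not isinstance(v,str) else v for k,v in i.items()})
    for n in ('frame','fixed_peg','post_top','fan_center','small_fan_center'):
        for f in (search_frame,tip_of):
            print(n,f.__name__,[(np.round(r['at'],4).tolist(),round(r['score'],2)) for r in f(c,n)[:3]])
print(env.sense()['t'])
E
```

```text
side {'intrinsics': [[420.376, 0.0, 275.113], [0.0, 420.376, 218.743], [0.0, 0.0, 1.0]], 'eye': [0.415, -0.622, 0.841], 'rotation': [[0.976, 0.165, -0.14], [-0.216, 0.722, -0.657], [-0.007, 0.672, 0.74]]}
frame call [([0.5931, 0.1899, 0.0355], 0.59)]
frame call [([0.5969, 0.1895, 0.0037], 0.78)]
fixed_peg call [([0.5945, 0.1903, 0.0358], 0.66)]
fixed_peg call [([0.5676, 0.1381, 0.1525], 0.81)]
post_top call [([0.5928, 0.2678, 0.0881], 0.88)]
post_top call [([0.5906, 0.2789, 0.1773], 0.93)]
fan_center call [([0.4767, -0.3049, 0.1168], 0.8)]
fan_center call []
small_fan_center call [([0.5917, 0.2734, 0.0888], 0.64), ([0.5608, -0.0802, 0.091], 0.56)]
small_fan_center call [([0.5636, -0.0609, 0.0467], 0.71)]
top {'intrinsics': [[516.778, 0.0, 270.571], [0.0, 516.778, 209.75], [0.0, 0.0, 1.0]], 'eye': [0.42, -0.02, 1.058], 'rotation': [[0.0, 0.987, -0.159], [-1.0, 0.0, 0.0], [0.0, 0.159, 0.987]]}
frame call [([0.589, 0.2284, 0.0235], 0.56)]
frame call [([0.594, 0.1921, 0.0054], 0.64)]
fixed_peg call [([0.589, 0.2225, 0.0215], 0.6), ([0.5555, -0.0574, 0.0944], 0.29)]
fixed_peg call [([0.565, 0.1321, 0.1487], 0.57)]
post_top call [([0.5884, 0.2705, 0.0629], 0.84)]
post_top call [([0.5952, 0.2758, 0.1747], 0.96)]
fan_center call [([0.4778, -0.2667, 0.1213], 0.88)]
fan_center call [([0.4752, -0.2765, 0.0616], 0.77)]
small_fan_center call [([0.5591, -0.059, 0.0929], 0.6)]
small_fan_center call [([0.5602, -0.0571, 0.0468], 0.57)]
1.1
```

```bash
python3 -c "
import cv2,numpy as np
cv2.imwrite('pics/both.png',cv2.resize(np.hstack([cv2.imread('pics/side0.png'),cv2.imread('pics/top0.png')]),(800,300)))"
```

```text
(no output)
```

View pics/side0.png

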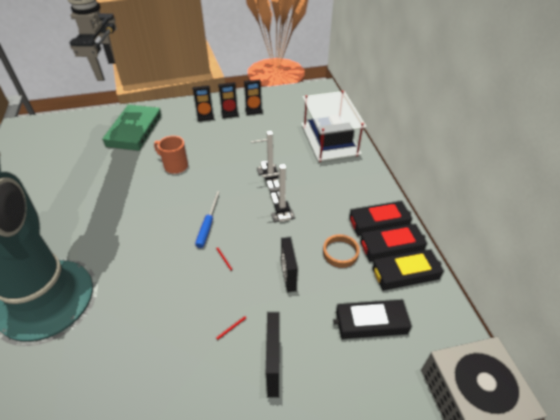

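View pics/top0.png

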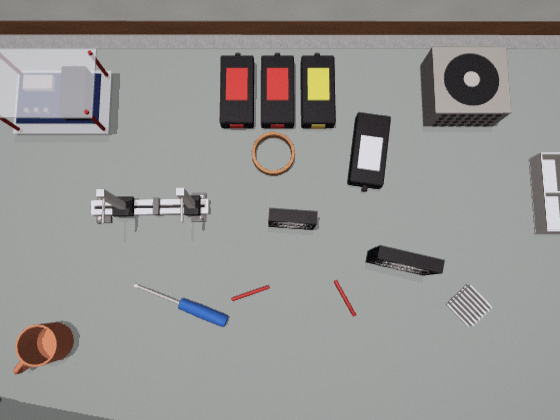

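The side and top pictures show the frame at the left of the top image, with its fixed post near (190,200) and the loose one near (105,205). The pegs point toward the robot (-x). The small fan is at (293,218) and the big fan at (405,262), slightly turned. The network points agree with this. Next I'll fit the edges from the depth image.

```bash
cat >> h.py <<'E'
def toprect(C,lo,hi,c,r,near=0.0):
    m=(C[...,2]>lo)&(C[...,2]<hi)&(np.hypot(C[...,0]-c[0],C[...,1]-c[1])<r)
    P=C[m]
    (cx,cy),(w,h),a=cv2.minAreaRect((P[:,:2]*1000).astype(np.float32))
    return len(P),np.round([cx,cy,w,h,a],1).tolist(),np.round(np.median(P,0),4).tolist()
E
python3 - <<'E'
from h import *
for c in ('top','side'):
    d=np.load(c+'d.npy');C=cloud(c,d)
    print(c,'fan',toprect(C,.112,.135,(.477,-.277),.1))
    print('small',toprect(C,.085,.1,(.56,-.06),.08))
    print('fixed',toprect(C,.167,.18,(.593,.138),.04))
    print('slide',toprect(C,.167,.18,(.593,.277),.04))
    print('peg f',toprect(C,.14,.157,(.56,.138),.03))
    print('peg s',toprect(C,.14,.157,(.56,.277),.03))
    print('table',np.median(C[...,2][np.abs(C[...,2])<.02]))
for yaw in (0,np.pi):
  s=np.cos(yaw)
  R=np.array([[0,1.,0],[1,0,0],[0,0,-1]])*np.array([s,s,1])
  for p in ([.477,-.277,.12],[.56,.19,.12],[.59,.31,.14],[.5,.19,.3]): 
    q=solver.inverse_kinematics(p,R); print(p,None if q is None else np.round(q,2))
E
```

```text
top fan (940, [481.6, -274.0, 120.5, 25.4, 77.0], [0.4807, -0.2738, 0.119])
small (646, [565.0, -61.7, 92.0, 25.8, 85.7], [0.5649, -0.0617, 0.0913])
fixed (69, [595.9, 138.5, 14.2, 14.9, 89.9], [0.5953, 0.1381, 0.1713])
slide (71, [592.9, 278.5, 14.2, 13.8, 87.3], [0.5933, 0.2776, 0.171])
peg f (73, [567.4, 136.4, 44.3, 11.1, 3.7], [0.5665, 0.1385, 0.1518])
peg s (87, [565.8, 279.0, 11.2, 47.3, 84.9], [0.5684, 0.2772, 0.1512])
table -0.0006037816862478618
side fan (850, [481.7, -275.7, 120.1, 24.0, 77.1], [0.4811, -0.282, 0.1203])
small (392, [565.6, -63.2, 94.4, 25.3, 85.6], [0.5653, -0.0673, 0.0922])
fixed (30, [596.7, 136.9, 15.1, 15.6, 11.0], [0.5967, 0.1353, 0.1713])
slide (23, [594.9, 277.0, 12.8, 16.5, 0.4], [0.5949, 0.2751, 0.1712])
peg f (37, [567.4, 136.5, 43.0, 5.9, 0.9], [0.5657, 0.1366, 0.1515])
peg s (41, [566.0, 273.4, 45.7, 11.9, 5.3], [0.5731, 0.275, 0.1519])
table 0.0003974285183333537
[0.477, -0.277, 0.12] [-0.06  0.48  0.67  1.96 -0.4   0.83  0.83]
[0.56, 0.19, 0.12] [-0.77  0.51  0.5   1.85 -0.32  0.85 -0.11]
[0.59, 0.31, 0.14] [-0.81  0.59  0.39  1.64 -0.26  0.96 -0.33]
[0.5, 0.19, 0.3] [-0.87  0.19  0.51  1.81 -0.1   1.16 -0.32]
[0.477, -0.277, 0.12] [-0.44  0.87  1.34  1.98 -0.96  1.15 -1.82]
[0.56, 0.19, 0.12] [-0.26  0.49 -0.16  1.82  0.1   0.84  2.67]
[0.59, 0.31, 0.14] [-0.37  0.59 -0.23  1.61  0.15  0.96  2.49]
[0.5, 0.19, 0.3] [-0.45  0.19  0.02  1.79 -0.    1.16  2.72]
```

```bash
cat >> h.py <<'E'
def Rz(yaw):
    c,s=np.cos(yaw),np.sin(yaw)
    return np.array([[c,-s,0],[s,c,0],[0,0,1]])@np.array([[0,1.,0],[1,0,0],[0,0,-1]])
E
python3 - <<'E'
from h import *
R=Rz(.017)
effector.grasp(10)
env.reach([.593,.325,.26],R)
env.movel([.593,.325,.135],rate=.15)
env.movel([.593,.300,.135],rate=.1)
f0=np.array(env.sense()['wrist_force']);print(f0.round(2))
env.movel([.5937,.262,.135],rate=.06)
print((env.sense()['wrist_force']-f0).round(2))
y=.262
while y>.244:
    y-=.001; env.movel([.5937,y,.135],rate=.03)
    s=env.sense();f=s['wrist_force']-f0; print(round(y,4),s['ee_pos'].round(4) if hasattr(s['ee_pos'],'round') else s['ee_pos'],f.round(1))
    if f[1]>10: break
env.movel([.5937,y+.02,.135],rate=.08)
env.movel([.5937,y+.05,.25],rate=.2)
effector.release()
# move towards the fan, high
env.reach([.4813,-.2745,.24],Rz(np.radians(-13)))
for c in ('top','side'):
    p,d=shot(c);C=cloud(c,d)
    print(c,toprect(C,.167,.18,(.593,.138),.04),toprect(C,.167,.18,(.593,.237),.04))
    print('pegs',toprect(C,.14,.157,(.56,.138),.03),toprect(C,.14,.157,(.56,.237),.03))
print(env.sense()['t'])
E
```

```text
[-0.15  0.65 -0.31]
[0.79 0.44 0.01]
0.261 [0.5938 0.261  0.1349] [ 0.6 -0.6  0.5]
0.26 [0.5937 0.2601 0.135 ] [ 0.4 -0.  -0.1]
0.259 [0.5937 0.2595 0.135 ] [ 0.9  1.2 -1. ]
0.258 [0.5937 0.2582 0.135 ] [-0.3  1.1 -1.6]
0.257 [0.5937 0.2568 0.135 ] [ 1.   1.5 -0.3]
0.256 [0.5937 0.2558 0.135 ] [ 0.   1.2 -0.8]
0.255 [0.5937 0.255  0.135 ] [ 0.9  1.4 -1.8]
0.254 [0.5937 0.255  0.135 ] [ 1.9  3.9 -1.5]
0.253 [0.5937 0.255  0.1351] [ 2.3  5.6 -1.9]
0.252 [0.5937 0.2549 0.1351] [ 2.2  8.6 -2.9]
0.251 [0.5937 0.2549 0.1351] [ 3.1 10.8 -3.7]
top (70, [596.2, 138.8, 14.5, 14.2, 1.7], [0.5955, 0.1384, 0.1711]) (69, [594.1, 238.6, 14.6, 13.7, 0.8], [0.594, 0.2386, 0.1711])
pegs (75, [567.2, 138.8, 43.7, 12.5, 0.8], [0.5669, 0.1386, 0.1509]) (82, [566.0, 236.8, 44.8, 14.0, 4.4], [0.5668, 0.238, 0.1516])
side (0, [0.0, 0.0, 0.0, 0.0, 0.0], [nan, nan, nan]) (0, [0.0, 0.0, 0.0, 0.0, 0.0], [nan, nan, nan])
pegs (0, [0.0, 0.0, 0.0, 0.0, 0.0], [nan, nan, nan]) (0, [0.0, 0.0, 0.0, 0.0, 0.0], [nan, nan, nan])
13.9667
  return _methods._mean(a, axis=axis, dtype=dtype,
  ret = um.true_divide(
```

```bash
python3 - <<'E'
from h import *
a=np.radians(-13)
env.movel([.4816,-.2748,.095],rate=.12)
effector.grasp(30); s=env.sense(); print(s['gripper_width'],s['grasp_force'])
env.movel([.4816,-.2748,.25],rate=.15)
s=env.sense();print(s['gripper_width'],s['wrist_force'])
env.reach([.46,.188,.197],Rz(.018))
s=env.sense();print(s['ee_pos'],s['t'])
for c in ('top','side'):
    p,d=shot(c,c+'1.png');C=cloud(c,d);np.save(c+'d1.npy',d)
    print(tip_of(c,'fan_center')[:2])
    P=C[(C[...,2]>.08)&(C[...,2]<.26)&(abs(C[...,1]-.188)<.09)&(abs(C[...,0]-.46)<.05)]
    print(len(P),P.min(0) if len(P) else 0,P.max(0) if len(P) else 0)
E
```

```text
0.02470107860813494 29.987502694129944
0.025129312911119084 [-0.35285927  0.58418626 -1.32386099]
[0.46064778 0.1868603  0.19719666] 19.2333
[{'at': [0.4559, 0.1834, 0.1639], 'score': 0.97}]
787 [0.44843216 0.12654444 0.10120523] [0.48310561 0.19714578 0.22835603]
[{'at': [0.4607, 0.1832, 0.1601], 'score': 0.91}]
1070 [0.43289825 0.12341255 0.10047915] [0.49108798 0.24623991 0.25989009]
```

View pics/top1.png

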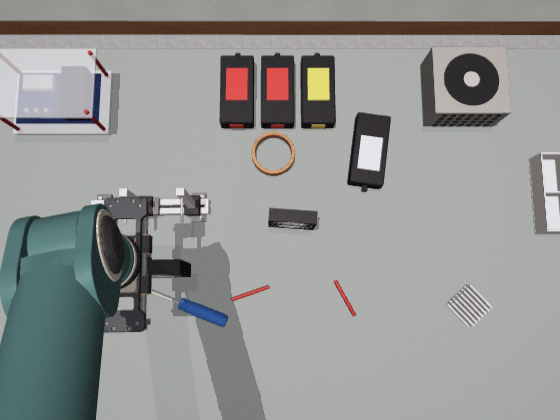

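View pics/side1.png

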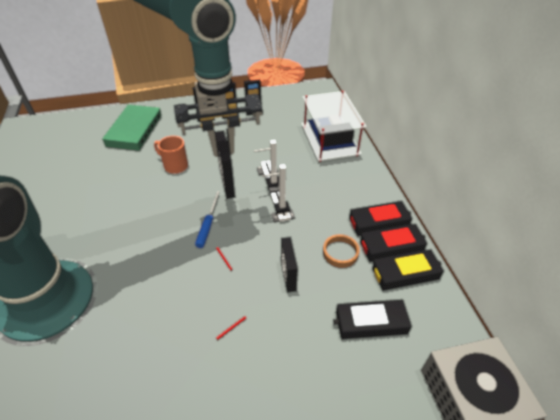

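The fan hangs straight in the grip, its right end at about (190,268) in the top image and its front edge at (228,190) in the side image. The two posts behind it are at (122,195) and (182,195). Next I'll lower it to peg height, measure again and advance with force checks.

```bash
python3 - <<'E'
from h import *
R=Rz(.018)
ux=np.array([np.cos(.018),np.sin(.018)])
def tcp(x,z=.135,dy=.0005): 
    p=np.array([.595,.1879+dy])+x*ux; return [*p,z]
env.movel(tcp(-.12),R,rate=.12)
env.movel(tcp(-.078),rate=.08)
env.pause(.3)
s=env.sense();print(s['ee_pos'],s['wrist_force'],s['t'],tcp(-.078))
for c in ('top','side'):
    p,d=shot(c,c+'2.png');C=cloud(c,d)
    e=s['ee_pos']
    m=(C[...,2]>.149)&(C[...,2]<.166)&(C[...,1]<e[1]-.02)&(C[...,1]>e[1]-.075)&(abs(C[...,0]-e[0])<.02)
    P=C[m]; print(c,len(P),P.min(0).round(4),P.max(0).round(4),np.median(P,0).round(4), cv2.fitLine(P[:,:2].astype(np.float32),2,0,.01,.01).ravel().round(4), np.sort(P[:,1])[:6].round(4))
    print('pegf',toprect(C,.14,.157,(.567,.138),.022))
    cv2.imwrite(f'pics/{c}2c.png',cv2.resize(p[90:230,180:340] if c=='side' else p[150:300,80:260],None,fx=4,fy=4,interpolation=2)[:,:,::-1])
E
```

```text
[0.51670141 0.18713057 0.13503632] [ 0.23538521 -0.63868429 -1.60285498] 21.0917 [np.float64(0.5170126356588316), np.float64(0.1869960758147718), 0.135]
top 349 [0.5053 0.127  0.1491] [0.5305 0.167  0.1632] [0.5179 0.1464 0.1595] [0.0228 0.9997 0.5178 0.1463] [0.127  0.1271 0.1272 0.1272 0.1272 0.1273]
pegf (67, [566.9, 139.6, 43.3, 5.3, 1.9], [0.5649, 0.1388, 0.1513])
side 154 [0.5063 0.1242 0.149 ] [0.5319 0.1669 0.1642] [0.5189 0.1409 0.1596] [ 0.0258 -0.9997  0.5188  0.142 ] [0.1242 0.1245 0.1253 0.1256 0.1257 0.1257]
pegf (37, [567.1, 137.0, 43.4, 4.9, 0.4], [0.566, 0.1368, 0.1512])
```

View pics/side2c.png

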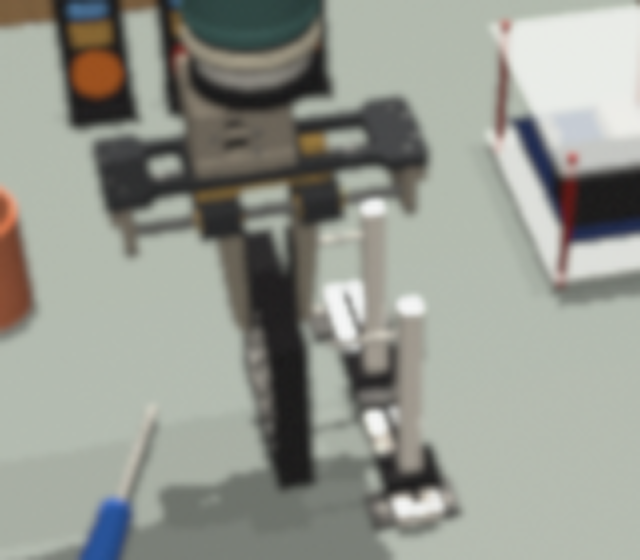

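View pics/top2c.png

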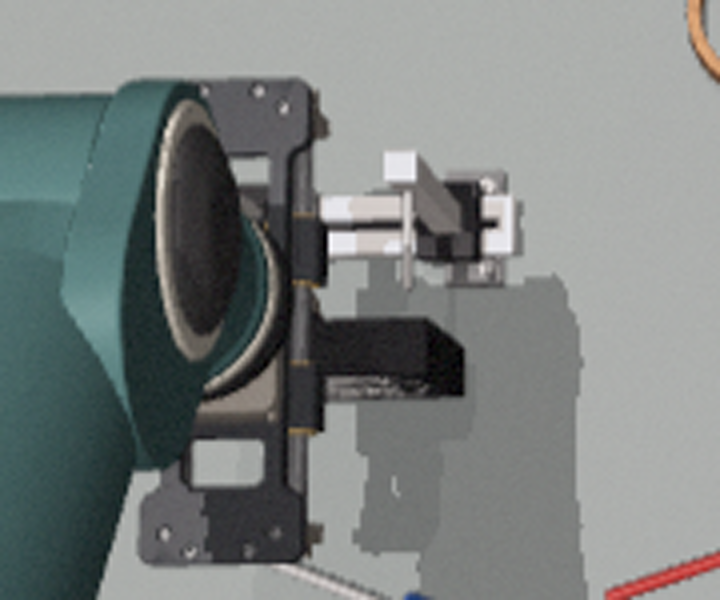

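The side crop shows the fan plumb with both pegs ahead of it, at peg height. The top crop shows the fan's right end about 10 mm outside the fixed peg's line, as it should be. A +0.7 mm shift in y is needed.

```bash
python3 - <<'E'
from h import *
ux=np.array([np.cos(.018),np.sin(.018)])
def tcp(x,z=.135,dy=.0012): 
    p=np.array([.595,.1879+dy])+x*ux; return [*p,z]
f0=np.array(env.sense()['wrist_force'])
env.movel(tcp(-.070),rate=.05)
ok=True
for x in np.arange(-.066,-.0209,.0045):
    env.movel(tcp(x),rate=.05)
    f=env.sense()['wrist_force']-f0; print(round(x,4),f.round(1))
    if np.abs(f).max()>5: ok=False;break
s=env.sense();print(ok,s['ee_pos'],s['gripper_width'],s['t'])
for c in ('top','side'):
    p,d=shot(c)
    print(tip_of(c,'fan_center')[:1])
    cv2.imwrite(f'pics/{c}3c.png',cv2.resize(p[90:230,180:340] if c=='side' else p[150:300,80:260],None,fx=4,fy=4,interpolation=2)[:,:,::-1])
E
```

```text
-0.066 [0.2 0.5 0.6]
-0.0615 [-0.1  0.6  0.9]
-0.057 [-0.2  0.8  1. ]
-0.0525 [ 0.4  0.1 -0.2]
-0.048 [0.7 0.1 0.6]
-0.0435 [-0.4  0.2  0.9]
-0.039 [-0.4  0.8  0.3]
-0.0345 [-0.1  0.3  0.1]
-0.03 [0.  1.2 0.1]
-0.0255 [ 0.4  0.1 -0.2]
-0.021 [ 1.5  0.8 -0.1]
True [0.57427305 0.18865403 0.13499848] 0.02456561669961909 24.25
[{'at': [0.575, 0.1893, 0.1035], 'score': 0.58}]
[{'at': [0.573, 0.1857, 0.0965], 'score': 0.66}]
```

View pics/side3c.png

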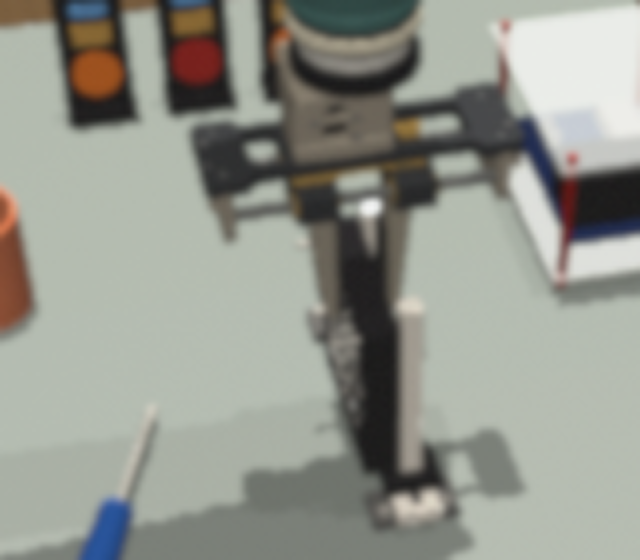

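The fan is against the posts with no contact force on the way in. The far peg tip sticks out in front of it, near crop pixel (302,242). I'll lower it onto the pegs and release.

```bash
python3 - <<'E'
from h import *
p=np.array(env.sense()['ee_pos']); f0=np.array(env.sense()['wrist_force'])
for k in range(1,6):
    env.movel([p[0],p[1],.135-.001*k],rate=.02)
    f=env.sense()['wrist_force']-f0; print(k,f.round(1))
    if f[2]>1.8: break
effector.release()
z=.135-.001*k
env.movel([p[0],p[1],.28],rate=.12)
env.reach([.42,.19,.36],Rz(.018))
env.reach([.40,.42,.36],Rz(.018))
env.pause(.5)
for c in ('top','side'):
    q,d=shot(c);C=cloud(c,d)
    print(c,tip_of(c,'fan_center')[:1],tip_of(c,'small_fan_center')[:1])
    print(toprect(C,.154,.162,(.573,.188),.075),toprect(C,.167,.18,(.596,.138),.02),toprect(C,.167,.18,(.593,.238),.02),toprect(C,.085,.1,(.565,-.06),.08))
    cv2.imwrite(f'pics/{c}4c.png',cv2.resize(q[100:230,210:340] if c=='side' else q[150:270,80:230],None,fx=4,fy=4,interpolation=2)[:,:,::-1])
s=env.sense();print(s['t'],s['wrist_force'])
E
```

```text
1 [-0.2 -0.8 -0.1]
2 [-0.1 -0.6 -1. ]
3 [ 0.5 -0.3 -0.3]
4 [-1.8 -0.8  5.5]
top [{'at': [0.5747, 0.1875, 0.0987], 'score': 0.91}] [{'at': [0.5639, -0.0602, 0.0457], 'score': 0.65}]
(936, [573.5, 189.0, 55.3, 119.7, 1.0], [0.575, 0.1894, 0.1566]) (71, [595.7, 138.7, 14.7, 13.8, 1.1], [0.5956, 0.1384, 0.1713]) (71, [594.4, 238.5, 14.5, 13.9, 1.3], [0.5938, 0.2384, 0.171]) (646, [564.8, -61.6, 92.0, 25.8, 86.0], [0.565, -0.0609, 0.0912])
side [{'at': [0.5739, 0.1848, 0.0919], 'score': 0.7}] [{'at': [0.5639, -0.0585, 0.0437], 'score': 0.6}]
(355, [581.0, 188.1, 55.3, 120.9, 8.1], [0.5767, 0.1838, 0.1569]) (31, [596.7, 135.8, 17.4, 12.2, 77.1], [0.5966, 0.1356, 0.1714]) (27, [595.2, 238.5, 13.1, 16.4, 1.7], [0.5946, 0.2352, 0.1714]) (397, [565.7, -62.6, 94.2, 25.1, 85.7], [0.5653, -0.0665, 0.092])
30.35 [ 0.41821269  0.39666889 -0.2138943 ]
```

View pics/side4c.png

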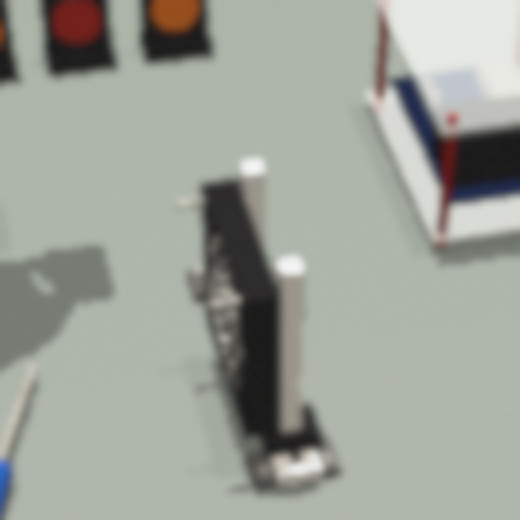

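View pics/top4c.png

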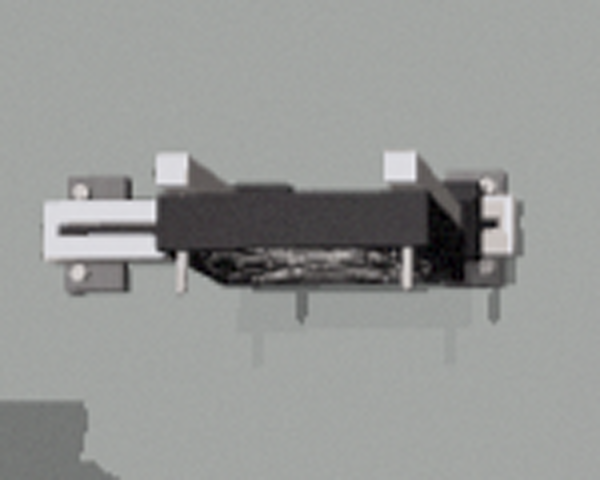

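The fan hangs level on both pegs, whose tips stick out at (181,270) and (407,270) in the top crop. Its top edge is at about 157 mm and it sits close to the posts, which are still 100 mm apart.

```bash
python3 -c "
from h import *
print(workorder.finish_job())"
```

```text
the job is handed in; nothing more can be done
None
```

The job is handed in: the loose post is against its stop, the big fan hangs freely on both pegs close to the posts, and the small fan is still where it stood, with about 30 s of the 64 s used.

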